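Seat the lid in the lipped crock

ROBOT

A 6-joint arm with a two-finger parallel gripper is mounted at the origin on a cart in front of the work surface, level with it; the furniture and walls round the work are solid. World frame = base frame: x ahead of the robot, y to its left, z up, the work surface at z = 0. Lengths are in m, angles in rad, forces in N, time in s.
With the tool pointing down it reaches from about 0.3 to 0.775 m from the base axis. Payload 14.6 kg.
Tool frame: the origin (TCP) lies between the finger pads; the fingertips stand ctrl.tip_reach ahead of it and the grasp point (between the pads) lies 2 mm behind it (ctrl.tip_reach is the distance from the TCP to the fingertips, in m); z points along the fingers, y is the direction in which the jaws open and shut (so a half turn about z gives the same grasp; the last joint's range is limited). The gripper opens to 94 mm and grips with 3 to 60 N. Pads are 16 mm wide; open, the fingers measure 119 mm over their backs; the gripper's body (75 mm by 177 mm) begins 78 mm behind the grasp point.
Start: joints at [-1.169, 0.3, 1.521, -0, 1.321, -0.067], TCP at [0.248, -0.491, 0.222] pointing down, gripper open.
Joint ranges: [-3.03, 3.03], [-0.79, 2.21], [0.23, 2.52], [-1.04, 4.18], [0, 3.07], [-2.55, 2.55]. Speed limits (rad/s): [2.22, 2.22, 2.57, 3.14, 3.14, 3.14].

INTERFACE

Orientations are given as [roll, pitch, yaw] about the fixed x, y, z axes, in that order (R = Rz(yaw) Ry(pitch) Rx(roll)).
In Python, from station import ctrl gives the robot as it stands. The module is installed in compiled form; this text tells all that it offers.
- The arm moves only by the tool move_arm, never from a script. Its argument "commands" is a list of rows, each a list of 4 numbers: the shift along the tool's x, y, z in m, then the turn about the tool's z in degrees. In form: [[dx, dy, dz, roll], ...]. A call has 1 to 10 rows; each row is the pose to reach, as a shift and turn from the pose measured when the call began, along the tool's axes at that moment; what a row does not reach only later rows make up. A row lasts 1/8 s, in which the tool goes at most 62.5 mm and 10.7 degrees, less where a joint would pass 70% of its speed; a pose out of reach is approached as far as the arm can. A call with a gripper value outside its range is refused whole. "jaw" is the opening, from -1 (shut) to 1 (fully open), set as the call begins (left out, the last holds). The fingers move at their own pace and stop on an object; "grip_force" is the grip in N (left out, the last holds). Time passes only in rows, so rows that repeat a pose let the fingers close. It gives the time, the measured TCP pose, the force and the opening at its end, in the units of the state.
- ctrl.get_obs(): the state, without advancing time (a new reading comes with each control period).
- ctrl.camera(name): name is "scene" or "top" or "wrist"; returns a dict with "pixels" (384x512x3 uint8, red, green, blue), "fx", "fy", "cx", "cy" (pixels), "position" and "orientation" of the camera in the world; the wrist camera has in their place "tool_from_camera" (4x4, takes a point from camera to tool coordinates, whose origin is the TCP and whose axes are the flange's). Camera axes: x right, y down, z forward; pixel columns grow to the right and rows downward; lengths in m; the calibration is good to about 2 mm. A picture is of the moment at which its call begins: read the wrist's pose just before it. There is no depth.
- ctrl.hand_in(): hands the job in, once; it reports no verdict.
The state is a dict: "time_s": time; "qpos": joint angles; "joint_vel": joint speeds; "tau": joint torques, N m; "ee_pos": TCP position; "eef_rot": TCP orientation; "force": force on the tool from outside, world axes, zero at the start; "moment": the same for the moment, N m; "grip_width": finger opening in m.
Only numpy, scipy, OpenCV 4.12 (cv2) and the standard library are available. Lean on these libraries where they do the work, as an engineer would, in place of code of your own. Each camera call takes 0.05 s, during which the arm holds its last target. There are 200 camera calls.

TASK

Put the terracotta lid on the crock: slip the lid's edge under the lip that overhangs one side of the crock's mouth while the lid is tilted, then level it so that it lies flat in its recess, and let go. Do not shove the crock about, and leave the pencil and the slip trailer where they are.

Things in the scene. Friction and masses are not known exactly. Their poses are not given: they have to be found in the camera images.
- lid: Loose round terracotta lid: disc 90 mm diameter, 6 mm thick, 0.11-0.22 kg, lying handle up on the worktop. A solid upright bar handle stands on its centre: 40 mm long (lid's x), 16 mm thick (y), top 42 mm above the lid's underside; grip it across the 16 mm. Origin: centre of underside; z up through the handle. May be seated at any yaw.
- crock: Loose, heavy (1.6 kg) round terracotta crock, 120 mm diameter, on the worktop. Its mouth is a round recess, 94 mm diameter, 13 mm deep (45 to 58 mm above the worktop), with a flat ledge at the bottom round a well 72 mm wide. A lip overhangs the mouth on the crock's -x side, facing the robot within half a radian. Origin: centre of the underside, z up.
- crock_seat (a point): Centre of the crock's ledge level, 45 mm above the crock's underside: where the lid's origin comes when seated. Axes as the crock's (the lip is towards -x).
- crock_lip (a point): Middle of the lip's inner edge, at its underside, 39 mm from the crock's axis. The lip is 5 mm thick, lies on the rim (58 to 63 mm above the worktop), reaches 8 mm in over the recess and spans about 45 degrees either way; 13 mm are free between ledge and lip. It bars a straight drop: the lid's edge goes under it first.
- pencil: Loose red pencil, 170 mm long, 8 mm high, lying between lid and crock, pointing away from the robot; a bystander. Origin: its middle, underside.
- slip_trailer: Loose rubber bulb with a nozzle, 47x103x48 mm, lying beyond the work on the left; a bystander. Origin: its middle, underside.
Mind the look-alikes: they are no part of the job. What is shaped like the lid but green is not meant.

How it is judged:
On the way:
1. the lid is in the crock's mouth, tilted (more than 5 degrees), low and nearly centred, with its edge below the lip (angle between lid's own z axis and vertical above 0.09 rad and horizontal distance between lid and crock_seat below 0.014 m and z of lid in the frame of crock_seat below 0.032 m and z of crock_lip in the frame of lid above 0.005 m), for 0.05 s.
At the end, for the whole second after the job is handed in: The lid lies flat (within 2 degrees) on the ledge (within 2 mm), under the lip, its centre within 4 mm of the recess's centre, handle up; the crock stands level; both are at rest and released (horizontal distance between lid and crock_seat below 0.004 m and z of lid in the frame of crock_seat between -0.002 and 0.002 m and angle between each of lid, crock's own z axis and vertical below 0.035 rad and linear speed of each of lid, crock below 0.02 m/s); the robot touches nothing.
It fails at once if the crock is shoved or lifted more than 50 mm from where it stood (distance of crock from where it was at the start of the episode above 0.05 m).
It fails at once if the pencil or the slip trailer is moved more than 40 mm (distance of any of pencil, slip_trailer from where it was at the start of the episode above 0.04 m).
It also fails if it takes over 48 s, if anything falls off the work surface, if the arm or the gripper's body presses on something with over 40 N, if the wrist force passes 120 N, or if a joint passes its speed limit or range.

## Working session

There is one attempt and no reset: what is moved stays moved. The work goes in short steps, Python scripts to look and compute and a tool call to move; the robot and the scene stay as the last step left them, time stands still between calls to the robot, and variables do not carry over. Pictures are saved under pics/ and viewed, on a budget of 10 in all, crops included, one or two more only if the job needs it, and the job is handed in when it is done.

Besides the shell and the picture viewer there is one more tool, called after "Emit:" by a JSON object that holds its "op" and its "data". move_arm: Moves the arm, as the interface text tells. Its arguments: {"type":"object","properties":{"commands":{"type":"array"},"jaw":{"type":"number"},"grip_force":{"type":"number"}},"required":["commands"]}

```bash
mkdir -p pics
cat > h.py <<'E'
import numpy as np, cv2
from scipy.spatial.transform import Rotation as R
from station import ctrl
def cam(n):
    o=ctrl.get_obs(); c=ctrl.camera(n); K=np.array([[c['fx'],0,c['cx']],[0,c['fy'],c['cy']],[0,0,1]])
    if n=='wrist':
        T=np.eye(4); T[:3,:3]=R.from_euler('xyz',o['eef_rot']).as_matrix() if np.size(o['eef_rot'])==3 else np.array(o['eef_rot']).reshape(3,3); T[:3,3]=o['ee_pos']
        T=T@np.array(c['tool_from_camera'])
        P,M=T[:3,3],T[:3,:3]
    else:
        P=np.array(c['position']); q=np.array(c['orientation'])
        M=R.from_euler('xyz',q).as_matrix() if q.size==3 else q if q.shape==(3,3) else R.from_quat(q).as_matrix()
    return c['pixels'],K,P,M
def ray(K,P,M,u,v,z):
    d=M@np.linalg.inv(K)@np.array([u,v,1.]); return P+d*(z-P[2])/d[2]
def proj(K,P,M,X):
    p=(np.atleast_2d(X)-P)@M@K.T; return p[:,:2]/p[:,2:]
def save(n,im): cv2.imwrite('pics/'+n+'.png',im[:,:,::-1])
E
python3 - <<'E'
from h import *
print(ctrl.get_obs(),ctrl.tip_reach)
for n in('top','scene'):
    c=ctrl.camera(n); print(n,c['fx'],c['position'],c['orientation']); save(n+'0',c['pixels'])
a=[ctrl.camera('top')['pixels'],ctrl.camera('wrist')['pixels']]
E
```

```text
{'time_s': 0.0, 'qpos': array([-1.16862408e+00,  3.00493034e-01,  1.52159535e+00,  7.44331481e-06,
        1.32072062e+00, -6.65636653e-02]), 'joint_vel': array([ 0.00062615,  0.00032618, -0.00072495,  0.00013211,  0.00053895,
        0.00061974]), 'tau': array([-3.44359971e-03, -5.31816852e+01, -3.52738345e+01,  7.07440870e-02,
        2.44933198e-02, -9.54093798e-05]), 'ee_pos': array([ 0.24838447, -0.49043393,  0.22186826]), 'eef_rot': array([-3.14037948e+00, -8.80985493e-05,  4.68734013e-01]), 'force': array([0.0413553 , 0.30888906, 0.90401485]), 'moment': array([-0.00044018,  0.01002658, -0.00273685]), 'grip_width': 0.09362497655072456} 0.017
top 354.46502110204136 [ 0.39949988 -0.12267365  0.9124629 ] [-3.01076124 -0.01451393 -1.58747995]
scene 461.1443563279268 [-0.30114022 -0.90390064  0.58059311] [-1.99875219 -0.01257471 -0.79333278]
```

View pics/top0.png

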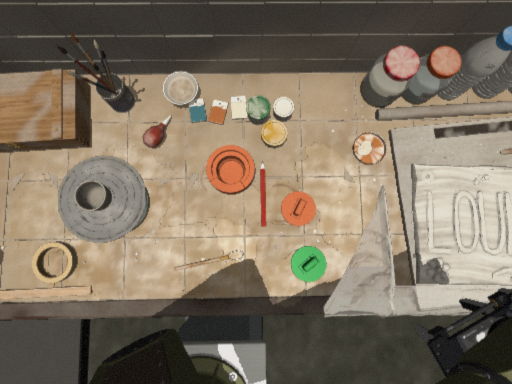

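View pics/scene0.png

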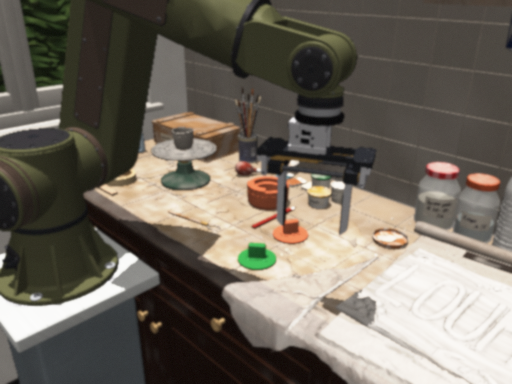

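Run:
```python
from h import *
im,K,P,M=cam('top')
hsv=cv2.cvtColor(im,cv2.COLOR_RGB2HSV); m=cv2.inRange(hsv,(3,150,90),(14,255,255))
n,l,s,c=cv2.connectedComponentsWithStats(m)
for i in range(1,n):
    if s[i,4]>80:
        cn,_=cv2.findContours((l==i).astype('u1'),0,2); e=cv2.fitEllipse(cn[0])
        print(s[i],e,[ray(K,P,M,e[0][0]+.0,e[0][1],z).round(4) for z in(.006,.063)])
big=cv2.resize(im[135:240,200:330],None,fx=6,fy=6,interpolation=cv2.INTER_CUBIC)[:600,:780]
save('crop1',big)
print(proj(K,P,M,[[.45,-.1,0],[.55,-.1,0],[.45,-.2,0]]))
```

```text
[209 107  17  16 197] ((216.89227294921875, 114.58416748046875), (15.15064811706543, 16.256616592407227), 66.96376037597656) [array([ 0.7306, -0.0443,  0.006 ]), array([ 0.7098, -0.0492,  0.063 ])]
[151 126  11  19 103] ((155.97288513183594, 134.1310577392578), (9.281014442443848, 16.27987289428711), 2.7755329608917236) [array([0.6791, 0.1156, 0.006 ]), array([0.6615, 0.1006, 0.063 ])]
[ 206  146   49   48 1768] ((230.20201110839844, 168.9120330810547), (46.708866119384766, 47.392608642578125), 134.88088989257812) [array([ 0.5834, -0.0784,  0.006 ]), array([ 0.5719, -0.0812,  0.063 ])]
[261 169   5  57 189] ((262.7185363769531, 197.5354766845703), (3.843966245651245, 62.74087905883789), 179.35748291015625) [array([ 0.5072, -0.1615,  0.006 ]), array([ 0.5004, -0.1591,  0.063 ])]
[281 192  34  34 894] ((297.89276123046875, 208.23825073242188), (32.67079544067383, 33.31574249267578), 129.43174743652344) [array([ 0.4782, -0.2514,  0.006 ]), array([ 0.4732, -0.2433,  0.063 ])]
[[239.15340341 220.27830743]
 [238.71494271 181.8594347 ]
 [278.01852881 219.66032729]]
```

View pics/crop1.png

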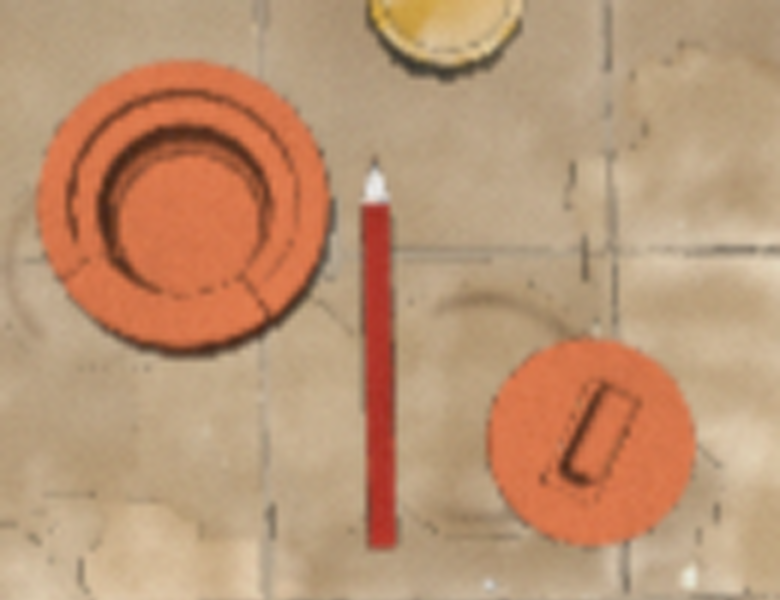

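```bash
cat >> h.py <<'E'
def go(x,y,z,yawdeg):
    o=ctrl.get_obs(); r=R.from_euler('xyz',o['eef_rot']); d=r.inv().apply(np.array([x,y,z])-o['ee_pos'])
    print('t %.2f'%o['time_s'],'pos',o['ee_pos'].round(4),'yaw %.1f'%np.degrees(o['eef_rot'][2]),'F',o['force'].round(2),'w %.4f'%o['grip_width'])
    print('delta',d.round(4),'roll %.1f'%(-(yawdeg-np.degrees(o['eef_rot'][2]))))
E
python3 - <<'E'
from h import *
im,K,P,M=cam('top')
for u,v,z in[(602,434,.042),(184,205,.063),(591,442,.006)]: print(ray(K,P,M,200+u/6-.4,135+v/6-.4,z).round(4))
go(.477,-.25,.16,-27)
E
```

```text
[ 0.4782 -0.2514  0.042 ]
[ 0.5722 -0.0814  0.063 ]
[ 0.4781 -0.2519  0.006 ]
t 0.30 pos [ 0.2485 -0.4906  0.2223] yaw 26.9 F [-0.75  0.44 -0.85] w 0.0938
delta [ 0.3126 -0.1114  0.0623] roll 53.9
```

Emit:
{"op": "move_arm", "data": {"commands": [[0.313,-0.112,0.03,54],[0.313,-0.112,0.03,54],[0.313,-0.112,0.03,54],[0.313,-0.112,0.03,54],[0.313,-0.112,0.03,54],[0.313,-0.112,0.05,54],[0.313,-0.112,0.06,54],[0.313,-0.112,0.06,54]], "jaw": -0.1}}

```text
time_s: 1.3
ee_pos: [0.4766, -0.2494, 0.1618]
eef_rot: [-3.141, 0.002, -0.473]
force: [0.3, -0.6, -0.3]
grip_width: 0.0422
```

Run:
```python
from h import *
im,K,P,M=cam('wrist')
go(.478,-.2515,.031,-27)
print(P.round(3)); 
im=im.copy()
for z in(.006,.042):
    for p in proj(K,P,M,[[.478,-.2515,z]]): cv2.circle(im,tuple(int(round(a)) for a in p),2,(0,0,255),-1); print(z,p)
save('w1',im); print(proj(K,P,M,[[.572,-.081,.06]]))
```

```text
t 1.35 pos [ 0.4766 -0.25    0.1625] yaw -27.1 F [-0.46 -0.88  0.53] w 0.0424
delta [0.002  0.0008 0.1315] roll -0.1
[ 0.548 -0.286  0.324]
0.006 [257.1142528  178.03234311]
0.042 [257.29770703 187.27526568]
[[ 33.74935799 186.20988051]]
```

View pics/w1.png

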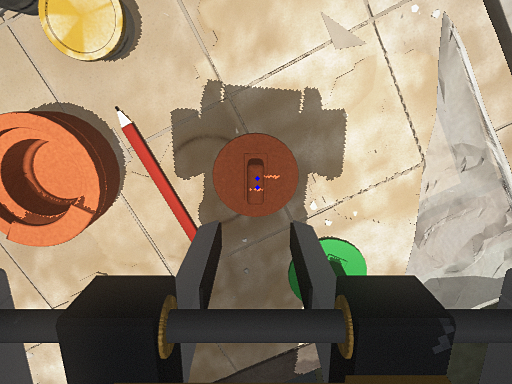

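Run:
```python
from h import *
im,K,P,M=cam('wrist')
hsv=cv2.cvtColor(im,cv2.COLOR_RGB2HSV); m=cv2.inRange(hsv,(0,130,50),(16,255,255)); m[:,:205]=0;m[:,305:]=0;m[:115]=0;m[225:]=0
m=cv2.morphologyEx(m,cv2.MORPH_OPEN,np.ones((9,9)))
cn,_=cv2.findContours(m,0,2); c=max(cn,key=cv2.contourArea); e=cv2.fitEllipse(c); print(e,ray(K,P,M,*e[0],.005))
save('w2',cv2.resize(im[120:230,200:310],None,fx=5,fy=5))
```

```text
((254.40301513671875, 174.88417053222656), (82.50725555419922, 84.69738006591797), 89.8790054321289) [ 0.48209041 -0.25101457  0.005     ]
```

View pics/w2.png

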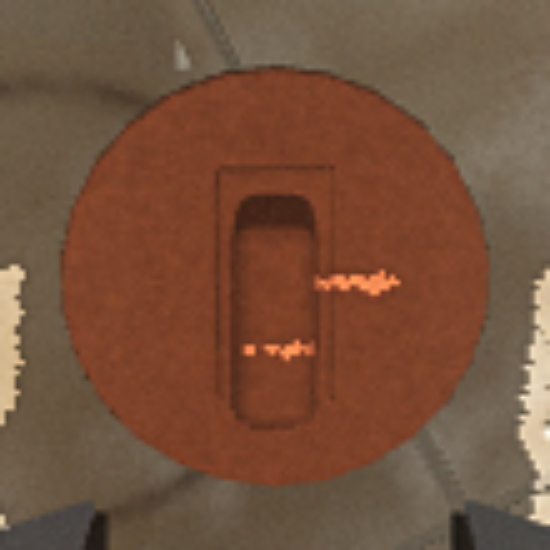

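Emit:
{"op": "move_arm", "data": {"commands": [[0.004,-0.001,0.05,0],[0.004,-0.001,0.1,0],[0.004,-0.001,0.125,0],[0.004,-0.001,0.131,0],[0.004,-0.001,0.131,0],[0.004,-0.001,0.131,0]]}}

```text
time_s: 2.15
ee_pos: [0.4813, -0.2518, 0.0334]
eef_rot: [3.141, -0.003, -0.475]
force: [-0.1, -0.7, 0.4]
grip_width: 0.0424
```

Emit:
{"op": "move_arm", "data": {"commands": [[0,0,0,0],[0,0,0,0],[0,0,0,0],[0,0,0,0],[0,0,0,0],[0,0,0,0]], "jaw": -1, "grip_force": 25}}

```text
time_s: 2.9
ee_pos: [0.4814, -0.2518, 0.0336]
eef_rot: [3.141, -0.003, -0.475]
force: [-1.4, 1.1, 6.1]
grip_width: 0.0159
```

Run:
```python
from h import *
go(.478,-.2515,.031,-27)
```

```text
t 2.90 pos [ 0.4814 -0.2518  0.0336] yaw -27.2 F [-1.41  1.1   6.13] w 0.0159
delta [-0.0032  0.0012  0.0026] roll -0.2
```

Emit:
{"op": "move_arm", "data": {"commands": [[0,0,-0.03,0],[0,0,-0.07,0],[0,0,-0.1,0],[0,0,-0.1,0]]}}

```text
time_s: 3.4
ee_pos: [0.4818, -0.2521, 0.135]
eef_rot: [3.141, -0.006, -0.475]
force: [-0.5, -0.1, -2.1]
grip_width: 0.0157
```

Run:
```python
from h import *
go(.4784,-.0645,.125,-10)
im,K,P,M=cam('wrist')
save('w3',im)
```

```text
t 3.40 pos [ 0.4818 -0.2521  0.135 ] yaw -27.2 F [-0.47 -0.11 -2.05] w 0.0157
delta [-0.0888 -0.1653  0.0094] roll -17.2
```

View pics/w3.png

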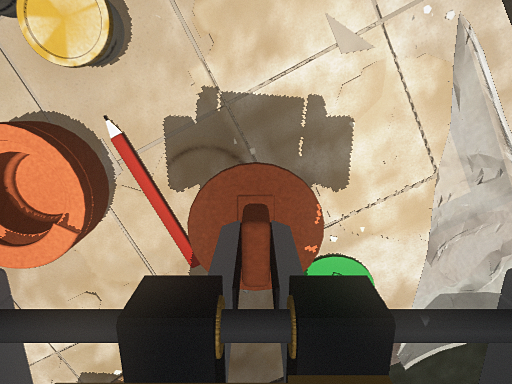

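Emit:
{"op": "move_arm", "data": {"commands": [[-0.044,-0.083,0,-8],[-0.089,-0.165,0,-17],[-0.089,-0.165,0,-17],[-0.089,-0.165,0.009,-17],[-0.089,-0.165,0.009,-17],[-0.089,-0.165,0.009,-17]]}}

```text
time_s: 4.2
ee_pos: [0.4772, -0.0653, 0.1234]
eef_rot: [3.14, -0.002, -0.179]
force: [0.6, -0.8, -1.5]
grip_width: 0.0157
```

Run:
```python
from h import *
go(.4784,-.0645,.1,-10)
im,K,P,M=cam('wrist')
save('w4',im)
im,K,P,M=cam('top')
```

```text
t 4.20 pos [ 0.4772 -0.0653  0.1234] yaw -10.3 F [ 0.58 -0.8  -1.46] w 0.0157
delta [ 0.001  -0.001   0.0234] roll -0.3
```

View pics/w4.png

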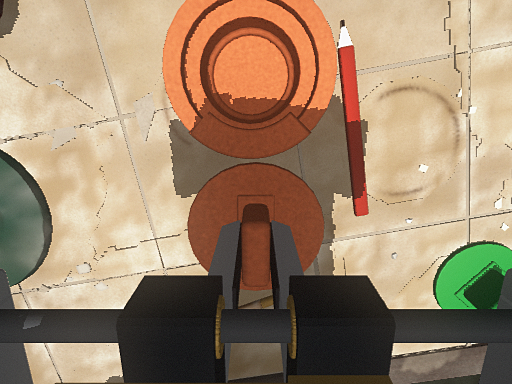

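Run:
```python
from h import *
im,K,P,M=cam('wrist')
o=ctrl.get_obs(); r=R.from_euler('xyz',o['eef_rot']); f=lambda u,v,z: (r.inv().apply(ray(K,P,M,u,v,z)-o['ee_pos'])).round(4)
print('crock c',f(250,71,.0605), f(250,71,.0605)-f(163,71,.0605), 'world',ray(K,P,M,250,71,.0605))
zt=o['ee_pos'][2]-.0336+.006
print('lid front edge',f(255.5,163,zt),'sides',f(188,226,zt),f(323,226,zt))
```

```text
crock c [ 0.0992 -0.0037  0.0637] [-0.0001  0.0586  0.0001] world [ 0.57585214 -0.07922797  0.0605    ]
lid front edge [ 0.0433 -0.0001  0.0277] sides [ 0.002  -0.0439  0.0276] [0.0018 0.0436 0.0277]
```

Emit:
{"op": "move_arm", "data": {"commands": [[0.005,-0.004,0.01,0],[0.005,-0.004,0.02,0],[0.005,-0.004,0.023,0],[0.005,-0.004,0.023,0]]}}

```text
time_s: 4.85
ee_pos: [0.4829, -0.0621, 0.1006]
eef_rot: [3.14, -0.003, -0.179]
force: [-1.3, -0.2, -1.1]
grip_width: 0.0159
```

Emit:
{"op": "move_arm", "data": {"commands": [[0,0,0,0],[0,0,0,0],[0,0,0.002,0],[0,0,0.004,0],[0,0,0.006,0],[0,0,0.008,0],[0,0,0.008,0]], "grip_force": 6}}

```text
time_s: 5.72
ee_pos: [0.4829, -0.0621, 0.0924]
eef_rot: [3.14, -0.002, -0.179]
force: [-0.5, -0.5, -1.7]
grip_width: 0.0158
```

Emit:
{"op": "move_arm", "data": {"commands": [[0,0,0.002,0],[0,0,0.004,0],[0,0,0.006,0],[0,0,0.006,0]]}}

```text
time_s: 6.22
ee_pos: [0.4828, -0.062, 0.0861]
eef_rot: [3.14, -0.002, -0.179]
force: [-0.5, -0.0, -0.4]
grip_width: 0.0159
```

Run:
```python
from h import *
go(.4784,-.0645,.1,-10)
print(ctrl.get_obs()['moment'])
im,K,P,M=cam('wrist')
im2=cam('scene')[0]
save('w5',np.vstack([im[:300],cv2.resize(im2[150:250,220:390],(512,300))]))
```

```text
t 6.22 pos [ 0.4828 -0.062   0.0861] yaw -10.3 F [-0.47 -0.03 -0.43] w 0.0159
delta [-0.0039  0.0032 -0.0139] roll -0.3
[0.04163844 0.1019823  0.03977431]
```

View pics/w5.png

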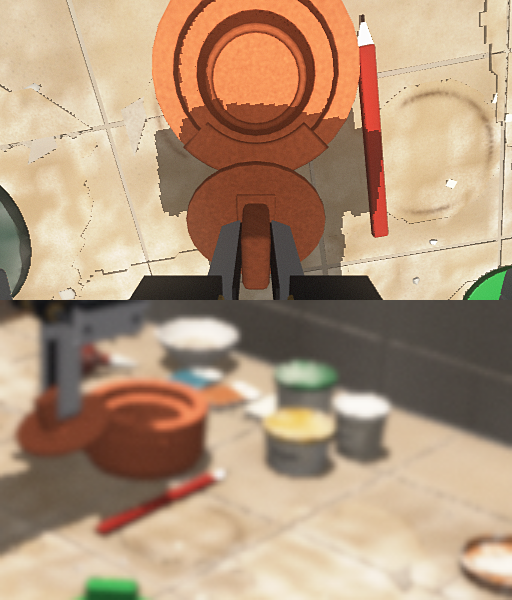

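Emit:
{"op": "move_arm", "data": {"commands": [[0,0,0,0],[0,0,0,0],[0,0,-0.015,0],[0,0,-0.03,0],[0,0,-0.04,0],[0.03,0,-0.04,0],[0.07,0,-0.04,0],[0.1,0,-0.04,0],[0.1,0,-0.04,0],[0.1,0,-0.04,0]], "grip_force": 25}}

```text
time_s: 7.58
ee_pos: [0.5807, -0.0797, 0.1266]
eef_rot: [3.14, -0.002, -0.179]
force: [0.2, -0.1, -1.2]
grip_width: 0.0157
```

Run:
```python
from h import *
go(.5759,-.0792,.0927,-10)
im,K,P,M=cam('wrist')
t=cam('top')[0]; s=cam('scene')[0]
a=cv2.resize(t[125:215,180:280],(333,300)); b=cv2.resize(s[140:250,220:340],(327,300))
save('w6',np.vstack([im[:300],np.zeros((300,512,3),'u1')]) if 0 else np.hstack([np.vstack([a,np.pad(b,((0,0),(0,6),(0,0)))]),np.pad(cv2.resize(im[:300],(460,270)),((0,330),(0,0),(0,0)))]))
```

```text
t 7.58 pos [ 0.5807 -0.0797  0.1266] yaw -10.3 F [ 0.18 -0.06 -1.21] w 0.0157
delta [-0.0049  0.0003  0.0339] roll -0.3
```

View pics/w6.png

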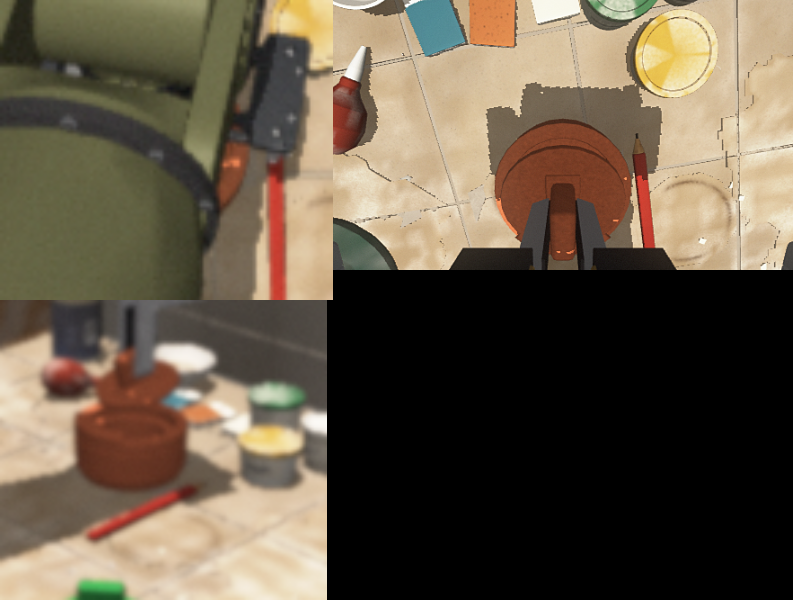

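Emit:
{"op": "move_arm", "data": {"commands": [[0.001,0,0.012,0],[0.001,0,0.022,0],[0.001,0,0.028,0],[0.001,0,0.031,0],[0.001,0,0.033,0],[0.001,0,0.033,0]]}}

```text
time_s: 8.48
ee_pos: [0.5819, -0.08, 0.094]
eef_rot: [3.14, -0.003, -0.179]
force: [-0.9, -0.2, -0.5]
grip_width: 0.016
```

Emit:
{"op": "move_arm", "data": {"commands": [[-0.003,0,0,0],[-0.006,0,0.001,0],[-0.009,0,0.001,0],[-0.009,0,0.001,0]]}}

```text
time_s: 8.98
ee_pos: [0.5728, -0.0784, 0.0927]
eef_rot: [3.14, -0.002, -0.179]
force: [1.5, -0.8, -6.5]
grip_width: 0.0161
```

Emit:
{"op": "move_arm", "data": {"commands": [[-0.002,0,0,0],[-0.004,0,0,0],[-0.005,0,0,0],[-0.005,0,0,0]]}}

```text
time_s: 9.48
ee_pos: [0.5679, -0.0775, 0.0926]
eef_rot: [3.14, -0.002, -0.179]
force: [4.3, -1.3, -6.7]
grip_width: 0.0158
```

Run:
```python
from h import *
go(.5759,-.0792,.0927,-10); print(ctrl.get_obs()['moment'])
im,K,P,M=cam('wrist'); s=cam('scene')[0]
save('w7',np.vstack([cv2.resize(im[80:280,150:350],(400,400))[:300],cv2.resize(s[150:240,230:350],(400,300))]))
```

```text
t 9.47 pos [ 0.5679 -0.0775  0.0926] yaw -10.3 F [ 4.32 -1.29 -6.71] w 0.0158
delta [ 0.0082  0.0003 -0.0001] roll -0.3
[-0.14645781 -0.9964027   0.00859815]
```

View pics/w7.png

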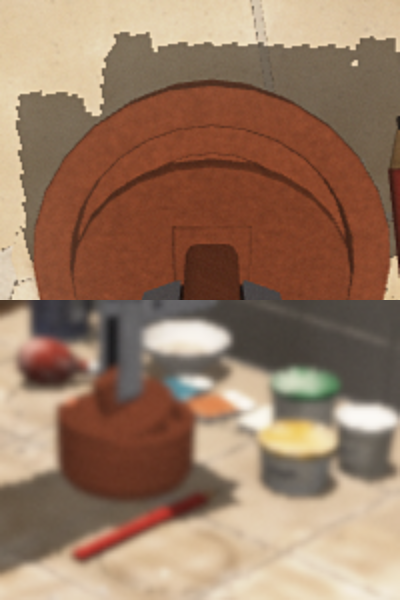

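Emit:
{"op": "move_arm", "data": {"commands": [[0,0,0.001,0],[0,0,0.002,0],[0,0,0.003,0],[0,0,0.003,0]], "grip_force": 8}}

```text
time_s: 10.07
ee_pos: [0.5683, -0.0775, 0.0901]
eef_rot: [3.14, -0.004, -0.179]
force: [3.1, -0.1, 1.8]
grip_width: 0.016
```

Emit:
{"op": "move_arm", "data": {"commands": [[0.002,0,0.002,0],[0.004,0,0.004,0],[0.006,0,0.006,0],[0.008,0,0.009,0],[0.009,0,0.011,0],[0.009,0,0.011,0]], "grip_force": 6}}

```text
time_s: 10.82
ee_pos: [0.577, -0.0791, 0.0788]
eef_rot: [3.14, -0.003, -0.179]
force: [-0.6, -0.6, -1.8]
grip_width: 0.0157
```

Run:
```python
from h import *
go(.5759,-.0792,.0786,-10); print(ctrl.get_obs()['moment'])
im,K,P,M=cam('wrist'); s=cam('scene')[0]
save('w8',np.vstack([cv2.resize(im[80:280,150:350],(400,400))[:300],cv2.resize(s[150:240,230:350],(400,300))]))
```

```text
t 10.82 pos [ 0.577  -0.0791  0.0788] yaw -10.3 F [-0.62 -0.63 -1.75] w 0.0157
delta [-0.0011  0.0003  0.0002] roll -0.3
[0.06991717 0.01068512 0.01008841]
```

View pics/w8.png

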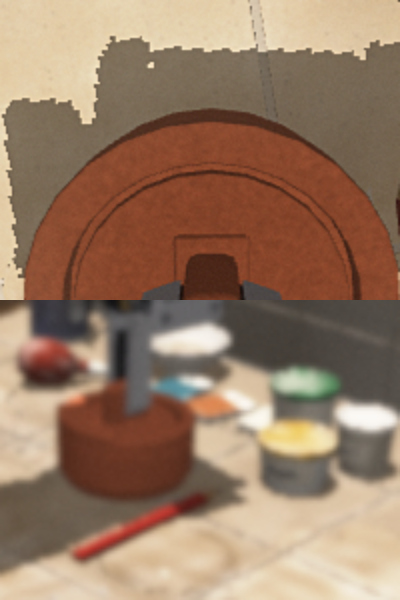

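Emit:
{"op": "move_arm", "data": {"commands": [[0,0,0.001,0],[0,0,0.002,0],[0,0,0.002,0]]}}

```text
time_s: 11.3
ee_pos: [0.5773, -0.0792, 0.0775]
eef_rot: [3.14, -0.004, -0.179]
force: [-0.3, 0.4, 4.8]
grip_width: 0.0161
```

Emit:
{"op": "move_arm", "data": {"commands": [[0,0,0,0],[0,0,0,0],[0,0,0,0],[0,0,-0.02,0],[0,0,-0.06,0],[0,0,-0.1,0],[0,0,-0.1,0],[0,0,-0.1,0]], "jaw": -0.2}}

```text
time_s: 12.3
ee_pos: [0.5765, -0.0789, 0.1765]
eef_rot: [3.14, -0.003, -0.179]
force: [-0.3, -0.7, -0.6]
grip_width: 0.0378
```

Run:
```python
from h import *
go(.5759,-.0792,.0786,-10)
im,K,P,M=cam('wrist'); s=cam('scene')[0]
save('w9',np.vstack([cv2.resize(im[60:260,130:380],(500,400)),cv2.resize(s[150:230,230:360],(500,200))]))
```

```text
t 12.30 pos [ 0.5765 -0.0789  0.1765] yaw -10.3 F [-0.29 -0.69 -0.59] w 0.0378
delta [-0.0008  0.0002  0.0979] roll -0.3
```

View pics/w9.png

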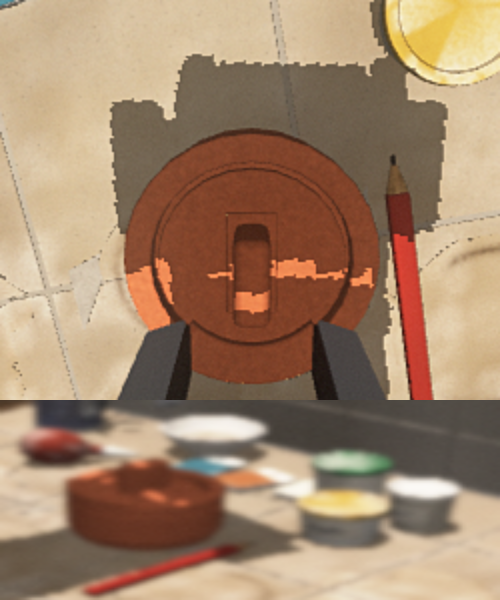

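Run:
```python
from h import *
im,K,P,M=cam('wrist')
print('handle top',ray(K,P,M,256,201.5,.087).round(4))
for u,v in[(206,190),(306,190),(256,142.5)]: print('disc edge',ray(K,P,M,u,v,.051).round(4))
for u,v in[(192,190),(320,190),(255,124.5)]: print('crock edge',ray(K,P,M,u,v,.058).round(4))
for h in range(2): print(proj(K,P,M,[[.5755,-.0795,.087]]))
```

```text
handle top [ 0.5751 -0.079   0.087 ]
disc edge [ 0.5834 -0.0323  0.051 ]
disc edge [ 0.5664 -0.1258  0.051 ]
disc edge [ 0.6191 -0.0871  0.051 ]
crock edge [ 0.5875 -0.021   0.058 ]
crock edge [ 0.5662 -0.1377  0.058 ]
crock edge [ 0.6356 -0.0892  0.058 ]
[[256.54273901 200.88746445]]
[[256.54273901 200.88746445]]
```

```bash
python3 -c "
from station import ctrl
print(ctrl.hand_in())"
```

```text
the job is handed in; nothing more can be done
None
```

The terracotta lid is seated in the crock's mouth under the lip, released, and the job is handed in at about 12.4 s of the 48 s allowed.

- **Method:** The tool cannot tilt, so I tilted the lid in a light grip by lowering its edge onto the top of the crock's lip, to an estimated 16°. I then gripped it firmly, lowered it into the mouth and slid its low edge under the lip. Finally I eased it level on the ledge with a light grip, let go and backed off.
- **Seating checks:** From the last wrist picture, the handle top at (0.575, -0.079) and the disc centre agree within about 0.2 mm, so the lid looks level. Both lie within about 2 mm of the crock's measured centre. On landing the upward force was 4.8 N at the tool height expected for a seated lid, and the lip visibly overlaps the lid's edge.
- **Bystanders:** The pencil and slip trailer looked untouched in the pictures. I did not measure their positions again, or the crock's shift from its start.
- **Disagreements:** The top and wrist cameras differed by about 4 mm on the crock's position, and I trusted the wrist camera. While sliding under, the lid pressed up against the lip with about 5 N. I lowered it 3 mm and that stopped.
- **Picture count:** I viewed 12 pictures, two over the budget of 10.

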